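# Seat a capacitor in the sprung test cradle and hold it on its contacts

## Robot

A 6-joint arm with a two-finger parallel gripper is mounted at the origin on the work surface. World frame = base frame: x ahead of the robot, y to its left, z up, the work surface at z = 0. Lengths are in m, angles in rad, forces in N, time in s.
With the tool pointing down it reaches from about 0.35 to 0.775 m from the base axis. Payload 5.5 kg.
Tool frame: the origin (TCP) lies at the very end of the fingers, on their centre line; the grasp point (between the pads) lies 19 mm behind it (env.grip_point_offset is the distance from the TCP to the grasp point, in m); z points along the fingers, y is the line along which they close (so a half turn about z gives the same grasp; the last joint's range is limited). The gripper opens to 85 mm and grips with 20 to 120 N. Pads are 22 mm wide; open, the fingers measure 114 mm over their backs; the gripper's body (76 mm by 85 mm) begins 54 mm behind the grasp point. The pads swing forward as they close: fully open they stand 13 mm farther back than shut.
Start: joints at [1.004, 0.313, 0.046, 1.304, 0, 1.431], TCP at [0.238, 0.523, 0.204] pointing down, gripper open.
Joint ranges: [-2.76, 2.76], [-0.86, 1.69], [-1.03, 1.26], [-2.2, 2.34], [-1.47, 1.5], [-3.14, 3.14]. Speed limits (rad/s): [2.57, 2.57, 3.14, 3.14, 3.14, 3.14].

## Interface

Orientations are given as a unit quaternion [w, x, y, z].
In Python, from workcell import sensors, imaging, workorder, env gives the robot as it stands.
- The arm moves only by the shell command python3 -m handwheel 'ROWS' [FORCE]. ROWS is JSON, a list of rows, each a list of 5 numbers: the shift along the tool's x, y, z in mm, then the turn about the tool's z in rad, then the opening, from 0 (shut) to 1 (fully open). A call has 1 to 8 rows; each row is the pose to reach, as a shift and turn from the pose commanded when the call began, along the tool's axes at that moment; what a row does not reach only later rows make up. A row lasts 1/10 s, in which the tool goes at most 50 mm and 8.59 degrees, less where a joint would pass 70% of its speed; a pose out of reach is approached as far as the arm can. A call with a gripper value outside its range is refused whole. The fingers move at their own pace and stop on an object; FORCE is the grip in N (left out, the last holds). Time passes only in rows, so rows that repeat a pose let the fingers close. It gives the time, the measured TCP pose, the force, the opening and the grip force at its end, in the units of the state.
- sensors.get_state(): the state, without advancing time (a new reading comes with each control period).
- imaging.read_camera(name): name is "scene" or "top"; returns a dict with "color" (384x512x3 uint8, blue, green, red), "z_map" (384x512 float32, m along the optical axis (not along the pixel's ray), 0 where there is no reading), "fx", "fy", "cx", "cy" (pixels), "xyz" and "rotation" of the camera in the world. Camera axes: x right, y down, z forward; pixel columns grow to the right and rows downward; lengths in m; the calibration is good to about 2 mm. A picture is of the moment at which its call begins.
- workorder.hand_in(): hands the job in; it is judged then, once.
The state is a dict: "clock": time; "joint_pos": joint angles; "qvel": joint speeds; "tau": joint torques, N m; "tcp_pos": TCP position; "orientation": TCP orientation; "wrist_force": force on the tool from outside, world axes, zero at the start; "ft_torque": the same for the moment, N m; "finger_gap": finger opening in m; "grip_force": force on a finger pad.
Only numpy, scipy, OpenCV 4.12 (cv2) and the standard library are available. Lean on these libraries where they do the work, as an engineer would, in place of code of your own. Each camera call takes 0.05 s, during which the arm holds its last target. There are 200 camera calls.

## Task

Close the test fixture's hinged cover fully over its board, then take the widest of the three can capacitors, stand it upright in the fixture's sprung ring cradle and press it all the way down against the springs. Finish while still holding it pressed fully down: do not let go of it. Leave the other two capacitors and the heat sink where they are.

Things in the scene. Friction and masses are not known exactly. Their poses are not given: they have to be found in the camera images.
- fixture: Test fixture, fixed to the bench, lying within about 17 degrees of square to the robot: grey plinth 170 mm (its x) by 300 mm (its y), 15 mm thick. Origin: centre of the plinth's underside, on the bench; z up. On its +y half stands a white open board compartment, 150 x 140 mm, centred at (0, 70) mm, rim 65 mm above the bench, with the hinged cover. On its -y half, at (0, -85) mm, is the sprung ring cradle. Nothing else stands higher than 30 mm on it.
- cover (a joint): Hinge angle of the compartment's cover in rad: 0 = closed flat on the rim, growing as it opens (at 1.57 it would stand upright); starts open between 0.75 and 1.2. The hinge has friction: the cover stays where it is left and needs about 2 to 3 N at its free edge to move. It may be pushed shut from its outer face.
- cover_hinge (a point): Middle of the cover's hinge line, on the compartment's far (+x of the fixture) rim, at the cover's underside, 65 mm above the bench. The hinge line runs along the fixture's y. Its axes turn with the cover: -x points along the cover from the hinge to the free edge, y along the hinge line, z out of the cover's outer face (up when closed).
- cover_top (a point): Point on the outer face of the cover (the top face when closed), mid-width, 130 mm from the hinge line. Axes as cover_hinge. The cover is a grey slab 154 mm from hinge to free edge, 144 mm wide, 8 mm thick, with a black tab 50 mm wide and 8 mm thick that sticks out another 21 mm at the middle of the free edge.
- cradle (a joint): How far the sprung cradle is pressed down, in m: 0 = up, 0.015 = fully down on its stop. Springs push it up with about 5.5 N at the top and 12 N fully down; the capacitor's weight alone does not press it down. It slides straight down without turning.
- cradle_seat (a point): Centre of the cradle's inner floor, where the capacitor's underside must rest; 50 mm above the bench when up, moving down with the cradle; z up, axes as the fixture. The cradle is a steel cup-shaped ring around it: straight bore 56 mm wide for the first 12 mm above this floor, then widening to 66 mm at the rim, 22 mm above the floor; outer width at the rim 76 mm. Three spring sleeves stand around it, lower than the rim.
- wide_can: The capacitor to test: black upright can with aluminium top, 50 mm in diameter, 80 mm tall, about 0.15 to 0.3 kg, the widest of the three. Origin: centre of its underside, on the bench at the start; z up along its axis.
- slim_can: Another capacitor of the same look, 35 mm in diameter, 95 mm tall (the tallest). Leave it. Origin: centre of its underside.
- small_can: Another capacitor of the same look, 30 mm in diameter, 50 mm tall. Leave it. Origin: centre of its underside.
- heat_sink: Loose aluminium finned heat sink, 60 x 80 mm, 35 mm tall. Leave it. Origin: centre of its underside.
Not all that is in view belongs to the job. Leave any red or turquoise look-alike of the wide_can alone.

How it is judged:
On the way, in this order (a step that is already met when the one before it is completed fails the run):
1. the cover is closed (value of joint cover below 0.06 rad), for 0.2 s.
2. with the cover closed, the wide capacitor stands upright on the cradle's floor (horizontal distance between wide_can and cradle_seat below 0.006 m and z of wide_can in the frame of cradle_seat between -0.004 and 0.004 m and angle between wide_can's own z axis and vertical below 0.1 rad and value of joint cover below 0.06 rad), for 0.2 s.
At the end, for the whole second after the job is handed in: The cover is closed (within 0.06 rad); the wide capacitor stands upright (within 0.1 rad) on the cradle's floor (centred within 6 mm, underside within 4 mm of the floor); the cradle is pressed down by more than 12 of its 15 mm; the robot is still holding or pressing the capacitor (contact over 2 N) (all of step 2 and value of joint cradle above 0.012 m and contact force between any of the fingers, the arm and wide_can above 2 N); the arm keeps its last pose, push and grip.
It fails at once if the slim can is moved by more than 25 mm or tipped over (distance of slim_can from where it was at the start of the episode above 0.025 m or angle between slim_can's own z axis and vertical above 0.5 rad).
It fails at once if the small can is moved by more than 25 mm or tipped over (distance of small_can from where it was at the start of the episode above 0.025 m or angle between small_can's own z axis and vertical above 0.5 rad).
It fails at once if the heat sink is moved by more than 25 mm or tipped over (distance of heat_sink from where it was at the start of the episode above 0.025 m or angle between heat_sink's own z axis and vertical above 0.5 rad).
It also fails if it takes over 58 s, if anything falls off the work surface, if the arm or the gripper's body presses on something with over 40 N, if the wrist force passes 120 N, or if a joint passes its speed limit or range.

## Working session

There is one attempt and no reset: what is moved stays moved. The work goes in short steps, Python scripts to look and compute and a shell command to move; the robot and the scene stay as the last step left them, time stands still between calls to the robot, and variables do not carry over. Pictures are saved under pics/ and viewed, at most 10 in all, crops included, and the job is handed in when it is done.

```bash
mkdir -p pics; cat > h.py <<'E'
import numpy as np, cv2
from workcell import sensors, imaging, workorder, env
def cloud(c):
    z=c["z_map"]; v,u=np.mgrid[:z.shape[0],:z.shape[1]]
    p=np.stack([(u-c["cx"])/c["fx"]*z,(v-c["cy"])/c["fy"]*z,z],-1)
    R=np.array(c["rotation"])
    if R.size==4:
        from scipy.spatial.transform import Rotation as Ro
        R=Ro.from_quat(np.roll(R,-1)).as_matrix()
    return p@R.T+np.array(c["xyz"])
E
python3 - <<'E'
from h import *
for n in("scene","top"):
    c=imaging.read_camera(n); cv2.imwrite(f"pics/{n}0.png",c["color"]); np.save(f"{n}0.npy",cloud(c)); np.save(f"{n}c0.npy",c["color"])
    print(n,c["xyz"],c["rotation"],c["fx"],(c["z_map"]==0).mean())
print(sensors.get_state())
E
```

```text
scene [ 1.14043423 -0.26434941  1.16484379] [-0.21060387  0.81424833  0.52384265 -0.13503532] 489.844179133518 0.004069010416666667
top [ 0.42564097 -0.01394713  0.8312131 ] [ 0.07225822 -0.68319573  0.72272776 -0.0754117 ] 402.476673062566 0.004063924153645833
{'clock': 0.1, 'joint_pos': array([1.00440870e+00, 3.13898972e-01, 4.50831631e-02, 1.30366696e+00,
       4.26460293e-06, 1.43123046e+00]), 'qvel': array([-0.00049632, -0.00018613,  0.00276034, -0.00186711, -0.00162179,
       -0.0005006 ]), 'tau': array([ 1.93951695e-03, -4.81724811e+01,  2.99244583e+01,  1.27432004e-02,
       -1.20727877e-04,  4.44329970e-06]), 'tcp_pos': array([0.23773824, 0.52296355, 0.20290926]), 'orientation': array([-2.93496955e-04,  2.11794550e-01,  9.77313848e-01, -7.90499892e-04]), 'wrist_force': array([-0.03872023,  0.84014159, -0.53618811]), 'ft_torque': array([-0.00253051,  0.00294007,  0.0406924 ]), 'grip_force': 0.0, 'finger_gap': 0.08521846267441924}
```

View pics/scene0.png

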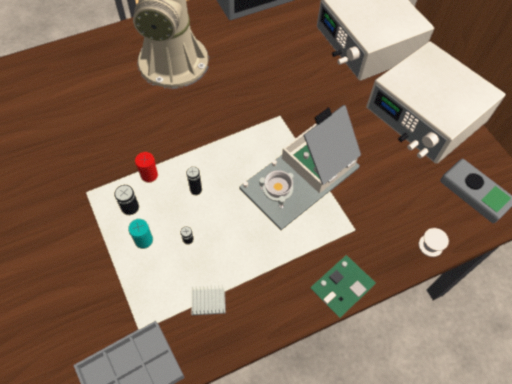

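View pics/top0.png

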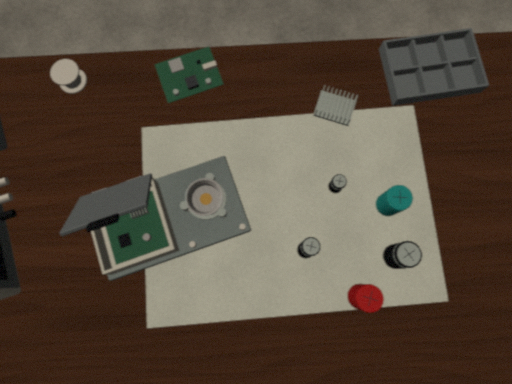

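The scene view (126,198) and top view (405,255) show the black wide can near the red and turquoise decoys. The ring is at top (206,199), the cover's free edge/tab near (103,222), and the slim and small cans at (310,246) and (339,182).

```bash
python3 - <<'E'
from h import *
def fit(p):
    A=np.c_[2*p[:,:2],np.ones(len(p))]; s=np.linalg.lstsq(A,(p[:,:2]**2).sum(1),rcond=None)[0]
    return s[:2],np.sqrt(s[2]+s[0]**2+s[1]**2)
B={"top":{"wide":(405,252,25),"slim":(311,246,18),"small":(339,182,15),"red":(367,298,22),"turq":(396,198,24)},
   "scene":{"wide":(126,195,22),"slim":(194,178,22),"small":(186,234,14),"red":(147,165,22),"turq":(140,233,22)}}
for n in B:
    P=np.load(n+"0.npy")
    for k,(u,v,r) in B[n].items():
        p=P[v-r:v+r,u-r:u+r].reshape(-1,3); h=np.percentile(p[p[:,2]<.12][:,2],97) 
        zs=p[:,2]; h=np.sort(zs)[-20]; q=p[abs(zs-h)<.004]
        r_=cv2.minEnclosingCircle(q[:,:2].astype(np.float32)); print(n,k,"h",h.round(4),"c",np.round(r_[0],4),"r",round(r_[1],4),q[:,:2].mean(0).round(4),len(q))
    # ring rim
    u,v,r=(206,199,28) if n=="top" else (279,185,24)
    p=P[v-r:v+r,u-r:u+r].reshape(-1,3); q=p[(p[:,2]>.066)&(p[:,2]<.078)]
    print(n,"ring",cv2.minEnclosingCircle(q[:,:2].astype(np.float32)),q[:,2].max(),len(q),fit(q))
    # plinth
    u,v,r=(206,205,45) if n=="top" else (279,190,45)
    m=(abs(P[...,2]-.015)<.004)&(P[...,1]>-.05)&(P[...,1]<.5)&(P[...,0]>.25)&(P[...,0]<.75)
    m=cv2.morphologyEx(m.astype(np.uint8),cv2.MORPH_OPEN,np.ones((3,3)))>0
    q=P[m]; print(n,"plinth",cv2.minAreaRect(q[:,:2].astype(np.float32)),q[:,2].mean(),len(q))
# cover plane from scene
    m=(P[...,2]>.09)&(P[...,2]<.26)&(P[...,1]>.1)&(P[...,1]<.45)&(P[...,0]>.3)&(P[...,0]<.75)
    q=P[m]; c=q.mean(0); 
    for _ in range(4):
        w,V=np.linalg.eigh(np.cov((q-c).T)); d=(q-c)@V[:,0]; q=q[abs(d)<max(.004,d.std())]; c=q.mean(0)
    print(n,"cover",c,V[:,0],w,len(q),q[:,2].max(),q[q[:,2].argmax()],q.min(0),q.max(0))
P=np.load("top0.npy"); print(P[105,335],P[222,103],P[230,62],P[178,150])
E
```

```text
top wide h 0.0837 c [ 0.4523 -0.289 ] r 0.0248 [ 0.4524 -0.2891] 463
top slim h 0.0978 c [ 0.4758 -0.1087] r 0.0174 [ 0.4754 -0.1087] 259
top small h 0.0525 c [ 0.604  -0.1817] r 0.0151 [ 0.6042 -0.1816] 157
top red h 0.0836 c [ 0.3777 -0.2091] r 0.0248 [ 0.3773 -0.2094] 498
top turq h 0.0835 c [ 0.5596 -0.2867] r 0.0247 [ 0.5594 -0.2869] 405
top ring ((0.5834335088729858, 0.08541930466890335), 0.037452880293130875) 0.075356274296562 423 (array([0.58302325, 0.08506221]), np.float64(0.033599906159370696))
top plinth ((0.5588346719741821, 0.1665482074022293), (0.16987508535385132, 0.29956236481666565), 16.510398864746094) 0.014984295567004608 4673
top cover [0.55895479 0.23813615 0.15648327] [0.78009109 0.22808148 0.58261199] [8.25401151e-07 1.63971246e-03 1.80168316e-03] 2425 0.21353663245254229 [0.51535528 0.23959908 0.21353663] [0.50968849 0.16201676 0.09001124] [0.62294271 0.31828562 0.21353663]
scene wide h 0.0856 c [ 0.4545 -0.2906] r 0.0238 [ 0.4541 -0.2901] 104
scene slim h 0.0985 c [ 0.4771 -0.1109] r 0.017 [ 0.4758 -0.1118] 86
scene small h 0.0529 c [ 0.6055 -0.1844] r 0.0144
[... 173 characters left out ...]
(0.5723567008972168, 0.10735608637332916), 0.06307067722082138) 0.077425658504098 211 (array([0.58073919, 0.09219158]), np.float64(0.035973033792857406))
scene plinth ((0.5617880821228027, 0.1579647958278656), (0.17111915349960327, 0.2883240282535553), 16.281179428100586) 0.015068027954090436 1816
scene cover [0.56474859 0.23633188 0.14859907] [0.783613   0.22972224 0.57721604] [2.64848591e-06 1.65010499e-03 1.67490342e-03] 2252 0.21494354574329566 [0.5206815  0.23061054 0.21494355] [0.50987872 0.16072476 0.0900152 ] [0.62521356 0.31859989 0.21494355]
[ 0.77164067 -0.19314295  0.03709021] [0.52272215 0.22419302 0.21004587] [0.51637248 0.29606016 0.1919174 ] [0.61996242 0.18245797 0.09277949]
```

```bash
python3 -m handwheel '[[0,0,-45,0,0],[0,0,-77,0,0],[-45,-14,-77,0,0],[-90,-28,-77,0,0],[-135,-43,-77,0,0],[-180,-57,-77,0,0],[-225,-71,-77,0,0],[-270,-86,-77,0,0]]'
```

```text
clock: 0.9
tcp_pos: [0.4492, 0.3319, 0.2804]
orientation: [-0.0, 0.212, 0.977, -0.0]
wrist_force: [0.7, 0.3, 0.7]
finger_gap: -0.0005
grip_force: 0.0
```

```bash
python3 -m handwheel '[[-45,-14,0,0,0],[-90,-28,0,0,0],[-136,-43,0,0,0],[-136,-43,0,0,0],[-136,-43,0,0,0],[-136,-43,0,0,0]]'
```

```text
clock: 1.5
tcp_pos: [0.5535, 0.2384, 0.2804]
orientation: [-0.001, 0.212, 0.977, -0.0]
wrist_force: [1.2, -0.4, 0.0]
finger_gap: 0.0001
grip_force: 0.0
```

```bash
python3 -m handwheel '[[0,0,40,0,0],[0,0,75,0,0],[0,0,92,0,0],[6,-5,105,0,0],[12,-11,118,0,0],[18,-16,127,0,0],[24,-21,137,0,0],[24,-21,137,0,0]]'
```

```text
clock: 2.3
tcp_pos: [0.5209, 0.2298, 0.143]
orientation: [-0.001, 0.21, 0.978, -0.0]
wrist_force: [-0.2, -0.2, -0.1]
finger_gap: 0.0001
grip_force: 0.0
```

```bash
python3 -m handwheel '[[6,-5,15,0,0],[13,-11,33,0,0],[16,-13,50,0,0],[18,-15,62,0,0],[18,-15,70,0,0],[18,-15,72,0,0],[18,-15,72,0,0]]'; python3 - <<'E'
from h import *
c=imaging.read_camera("scene"); P=cloud(c); cv2.imwrite("pics/scene1.png",c["color"])
E
```

```text
clock: 3.0
tcp_pos: [0.5015, 0.2228, 0.0719]
orientation: [0.0, 0.212, 0.977, 0.0]
wrist_force: [0.2, 0.0, 0.1]
finger_gap: 0.0001
grip_force: 0.0
```

View pics/scene1.png

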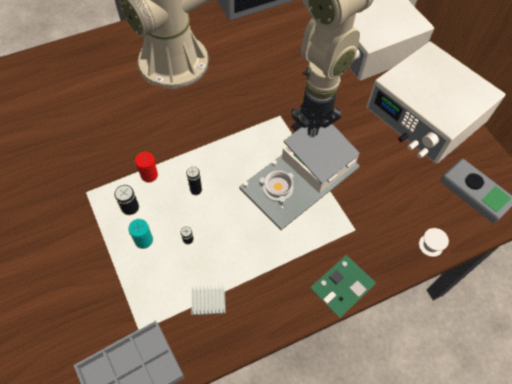

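The cover now looks flat on the box at (320,152), with the gripper at its free edge (313,128). I'll measure the cover's plane to confirm.

```bash
cat > cov.py <<'E'
from h import *
for n in("scene","top"):
    P=cloud(imaging.read_camera(n))
    f=np.array([.559,.1665]); ex=np.array([.959,.284]); ey=np.array([-.284,.959])
    a=(P[...,:2]-f)@ex; b=(P[...,:2]-f)@ey
    q=(b>15e-3)&(b<.13)&(a<.065)&(a>-.03)&(P[...,2]<.12)&(P[...,2]>.05)
    A=np.c_[a[q],b[q],np.ones(q.sum())]; s=np.linalg.lstsq(A,P[...,2][q],rcond=None)[0]
    print(n,q.sum(),s, np.percentile(P[...,2][q],[5,50,95]))
print(sensors.get_state()["tcp_pos"])
E
python3 cov.py
```

```text
scene 1376 [-0.2169586  -0.00067022  0.08905052] [0.07538445 0.0851879  0.09507944]
top 1817 [-0.20852465  0.00139383  0.08865618] [0.07558608 0.08342369 0.09375721]
[0.5019265  0.22277315 0.07234612]
```

```bash
python3 - <<'E'
from h import *
from scipy.spatial.transform import Rotation as Ro
for n in("scene","top"):
    c=imaging.read_camera(n); R=Ro.from_quat(np.roll(c["rotation"],-1)).as_matrix()
    s=sensors.get_state(); p=R.T@(s["tcp_pos"]-c["xyz"]); u=c["fx"]*p[0]/p[2]+c["cx"]; v=c["fy"]*p[1]/p[2]+c["cy"]
    P=cloud(c); print(n,u,v,P[int(v),int(u)])
    U,V=int(u),int(v); im=c["color"][max(0,V-75):V+75,max(0,U-90):U+90]
    cv2.imwrite(f"pics/crop_{n}.png",cv2.resize(im,None,fx=2.2,fy=3.0) if 0 else cv2.resize(im,None,fx=3,fy=3))
a=cv2.imread("pics/crop_scene.png");b=cv2.imread("pics/crop_top.png")
h=min(len(a),len(b)); o=np.hstack([a[:h],b[:h]]); cv2.imwrite("pics/crop1.png",cv2.resize(o,(800,int(h*800/o.shape[1]))))
E
```

```text
scene 310.7292854633802 140.42007132728514 [0.51342378 0.21119045 0.09558544]
top 131.46136503327307 242.85927433598408 [0.49475785 0.19719878 0.15646642]
```

View pics/crop1.png

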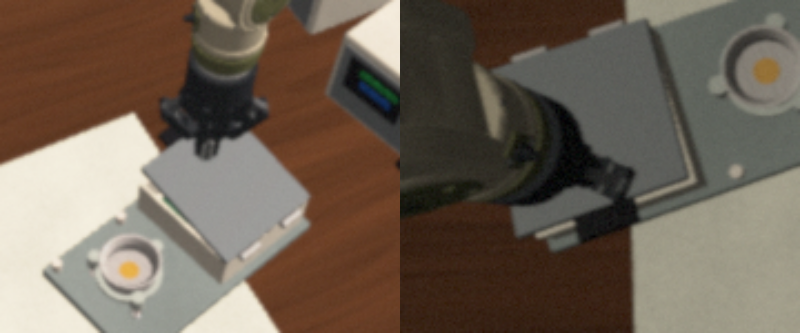

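The crops show the fingers resting on a cover that is still about 0.2 rad open. The fingertip appears near scene pixel (313,136). The reported TCP projects to (311,140), which would be inside the cover. I'll check the depth at the fingertip.

```bash
python3 - <<'E'
from h import *
for n,(u0,u1,v0,v1) in {"scene":(304,322,118,142),"top":(118,150,222,256)}.items():
    c=imaging.read_camera(n); P=cloud(c)
    for v in range(v0,v1,2): print(n,v,[tuple((P[v,u]*1000).astype(int)) for u in range(u0,u1,4 if n=="scene" else 6)])
s=sensors.get_state(); print(s["tcp_pos"],s["joint_pos"],s["tau"],s["wrist_force"],s["finger_gap"])
E
```

```text
scene 118 [(np.int64(480), np.int64(203), np.int64(155)), (np.int64(503), np.int64(199), np.int64(183)), (np.int64(513), np.int64(203), np.int64(193)), (np.int64(513), np.int64(216), np.int64(186)), (np.int64(522), np.int64(221), np.int64(194))]
scene 120 [(np.int64(486), np.int64(200), np.int64(155)), (np.int64(487), np.int64(211), np.int64(150)), (np.int64(511), np.int64(206), np.int64(181)), (np.int64(504), np.int64(224), np.int64(163)), (np.int64(521), np.int64(224), np.int64(183))]
scene 122 [(np.int64(490), np.int64(198), np.int64(153)), (np.int64(494), np.int64(207), np.int64(152)), (np.int64(511), np.int64(207), np.int64(173)), (np.int64(507), np.int64(223), np.int64(160)), (np.int64(520), np.int64(225), np.int64(174))]
scene 124 [(np.int64(500), np.int64(192), np.int64(160)), (np.int64(500), np.int64(205), np.int64(152)), (np.int64(514), np.int64(206), np.int64(169)), (np.int64(512), np.int64(221), np.int64(158)), (np.int64(520), np.int64(227), np.int64(164))]
scene 126 [(np.int64(499), np.int64(194), np.int64(149)), (np.int64(501), np.int64(204), np.int64(146)), (np.int64(5
[... 6332 characters left out ...]
177), np.int64(195)), (np.int64(474), np.int64(168), np.int64(191)), (np.int64(480), np.int64(182), np.int64(104))]
top 254 [(np.int64(480), np.int64(238), np.int64(99)), (np.int64(479), np.int64(226), np.int64(102)), (np.int64(472), np.int64(188), np.int64(188)), (np.int64(471), np.int64(177), np.int64(194)), (np.int64(477), np.int64(194), np.int64(102)), (np.int64(477), np.int64(183), np.int64(103))]
[0.5014748  0.22261711 0.07204298] [ 2.71441985e-01  3.37135626e-01 -2.54317428e-01  9.78595788e-01
  3.10112152e-05  6.98347865e-01] [ 9.91097884e-03 -4.65628195e+01  2.71011454e+01 -9.19312210e-03
  3.26846503e-04  5.51324865e-05] [ 0.80841447 -0.22131327  0.85308451] -0.00012964178881349312
```

```bash
python3 -c "
from workcell import env;print(env.grip_point_offset,[x for x in dir(env) if x[0]!='_'])"; python3 -m handwheel '[[0,0,4,0,0],[0,0,8,0,0],[0,0,8,0,0]]'; python3 cov.py
```

```text
0.0187 ['MotionError', 'grip_point_offset']
clock: 3.65
tcp_pos: [0.5007, 0.2224, 0.063]
orientation: [-0.0, 0.212, 0.977, -0.0]
wrist_force: [0.2, -0.5, 0.7]
finger_gap: 0.0001
grip_force: 0.0
scene 1347 [-0.14920198 -0.00373199  0.0841841 ] [0.07381024 0.08101138 0.08851021]
top 1835 [-0.13885418  0.00143819  0.08347498] [0.07450637 0.0799257  0.08704605]
[0.50087158 0.22251401 0.06337359]
```

```bash
python3 -m handwheel '[[0,0,5,0,0],[0,0,10,0,0],[0,0,14,0,0],[0,0,17,0,0],[0,0,17,0,0]]'; python3 cov.py
```

```text
clock: 4.25
tcp_pos: [0.5008, 0.2225, 0.046]
orientation: [-0.0, 0.212, 0.977, -0.0]
wrist_force: [0.1, -1.2, -0.6]
finger_gap: -0.0
grip_force: 0.0
scene 1283 [-0.03665283  0.00135811  0.07434463] [0.06957649 0.07326448 0.07729827]
top 1838 [-0.001415   -0.00152807  0.07311964] [0.07086884 0.07301314 0.07515174]
[0.50117455 0.22262272 0.04659553]
```

```bash
python3 -m handwheel '[[0,0,2,0,0],[0,0,3,0,0],[0,0,3,0,0]]'; python3 cov.py
```

```text
clock: 4.65
tcp_pos: [0.5017, 0.2228, 0.0454]
orientation: [0.001, 0.212, 0.977, 0.0]
wrist_force: [-3.5, -1.6, 10.6]
finger_gap: 0.0001
grip_force: 5.2
scene 1279 [-0.03022339 -0.00350716  0.0743893 ] [0.06944997 0.07304968 0.07722042]
top 1827 [-0.00214887  0.00119372  0.07290818] [0.07082124 0.07293873 0.07503006]
[0.50164608 0.22273428 0.04534371]
```

```bash
python3 -m handwheel '[[0,0,-45,0,0],[0,0,-90,0,0],[0,0,-135,0,0],[-16,-45,-155,0,0],[-31,-90,-155,0,0],[-46,-135,-155,0,0],[-61,-180,-155,0,0],[-77,-225,-155,0,0]]'
```

```text
clock: 5.55
tcp_pos: [0.4777, -0.0158, 0.1991]
orientation: [0.001, 0.212, 0.977, 0.0]
wrist_force: [0.5, -0.6, -0.0]
finger_gap: 0.0004
grip_force: 0.0
```

```bash
python3 -m handwheel '[[-15,-44,0,-0.14,1],[-30,-88,0,-0.28,1],[-45,-132,0,-0.43,1],[-60,-176,0,-0.43,1],[-75,-220,0,-0.43,1],[-90,-261,0,-0.43,1],[-90,-261,0,-0.43,1],[-90,-261,0,-0.43,1]]'; python3 cov.py; python3 - <<'E'
from h import *
from scipy.spatial.transform import Rotation as Ro
s=sensors.get_state(); print(s["tcp_pos"],s["orientation"],s["joint_pos"])
o=[]
for n in("scene","top"):
    c=imaging.read_camera(n); R=Ro.from_quat(np.roll(c["rotation"],-1)).as_matrix(); im=c["color"].copy()
    for z,k in((0,(0,0,255)),(.028,(0,255,0))):
        p=R.T@(s["tcp_pos"]+[0,0,z]-c["xyz"]); u=c["fx"]*p[0]/p[2]+c["cx"]; v=c["fy"]*p[1]/p[2]+c["cy"]
        print(n,u,v); cv2.circle(im,(int(u),int(v)),1,k,-1)
    U=int(np.clip(u,80,432));V=int(np.clip(v,75,309)); o.append(cv2.resize(im[V-75:V+75,U-80:U+80],(400,375)))
    P=cloud(c); q=P[(np.hypot(*(P[...,:2]-s["tcp_pos"][:2]).transpose(2,0,1))<.09)&(P[...,2]>.11)&(P[...,2]<.3)]; print(n,len(q),np.percentile(q[:,2],[0,1,5,20]) if len(q) else 0)
cv2.imwrite("pics/hand2.png",np.hstack(o))
E
```

```text
clock: 6.35
tcp_pos: [0.4515, -0.2898, 0.1983]
orientation: [-0.0, -0.0, 1.0, 0.0]
wrist_force: [-0.2, 0.5, 0.3]
finger_gap: 0.0855
grip_force: 0.0
scene 1256 [-0.00423923 -0.00198761  0.07324597] [0.06938789 0.07305639 0.0767032 ]
top 2970 [-0.00084938  0.00036666  0.07298315] [0.07088    0.07301221 0.07503127]
[ 0.45182805 -0.28797009  0.19856306]
[ 0.45182805 -0.28797009  0.19856306] [-1.53835950e-04 -1.88442876e-03  9.99998126e-01  4.16257555e-04] [-7.17560516e-01  2.39225737e-01 -6.61056406e-02  1.26624497e+00
  4.23448485e-04 -7.21329541e-01]
scene 113.80181504318804 166.88749787174638
scene 110.92701079573024 160.28111218368792
scene 378 [0.2424463  0.24492784 0.25015626 0.26565803]
top 434.1985317785082 249.76518350534246
top 442.1747058592323 248.52150061889745
top 133 [0.25462615 0.28254283 0.28671553 0.2928523 ]
```

View pics/hand2.png

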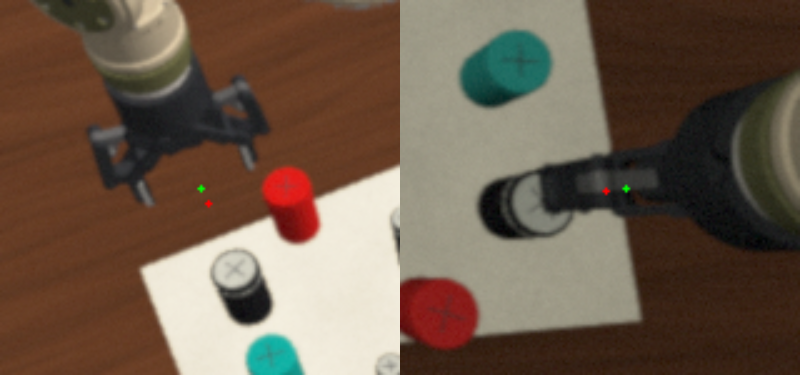

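The hand is centred over the black can, about scene crop (240,270), with the fingers open along y. The fingertips really sit 28 to 44 mm above the reported TCP, and the cover is still closed. I'll allow for that offset in the descent.

```bash
python3 -m handwheel '[[-1,0,45,0,1],[-1,0,90,0,1],[-1,0,130,0,1],[-1,0,160,0,1],[-1,0,180,0,1],[-1,0,190,0,1],[-1,0,190,0,1]]'
```

```text
clock: 7.25
tcp_pos: [0.4525, -0.2873, 0.0078]
orientation: [-0.001, -0.002, 1.0, 0.001]
wrist_force: [0.4, 0.0, -0.4]
finger_gap: 0.0854
grip_force: 0.0
```

```bash
python3 -m handwheel '[[0,0,0,0,0.6],[0,0,0,0,0.4],[0,0,0,0,0.4],[0,0,0,0,0.4],[0,0,0,0,0.4],[0,0,0,0,0.4]]' 100; python3 -m handwheel '[[0,0,-10,0,0.4],[0,0,-30,0,0.4],[0,0,-60,0,0.4],[0,0,-100,0,0.4],[0,0,-140,0,0.4],[0,0,-140,0,0.4],[0,0,-140,0,0.4]]'; python3 - <<'E'
from h import *
c=imaging.read_camera("scene"); cv2.imwrite("pics/lift.png",cv2.resize(c["color"][60:260,20:287],(800,600)))
E
```

```text
clock: 7.85
tcp_pos: [0.4541, -0.29, 0.0106]
orientation: [0.001, -0.002, 1.0, -0.001]
wrist_force: [-1.1, -0.3, 5.5]
finger_gap: 0.0484
grip_force: 102.1
clock: 8.55
tcp_pos: [0.4534, -0.2894, 0.15]
orientation: [0.001, -0.002, 1.0, -0.001]
wrist_force: [0.1, -0.3, -3.3]
finger_gap: 0.048
grip_force: 103.7
```

View pics/lift.png

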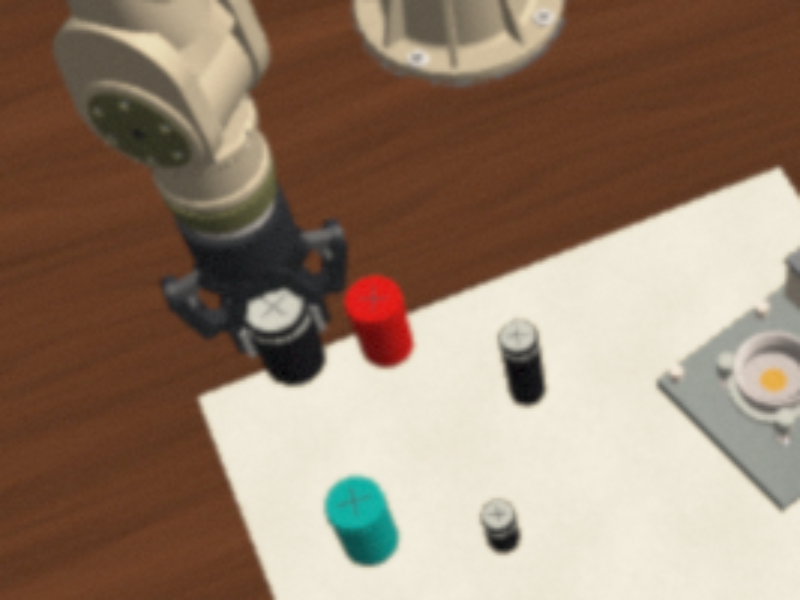

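The can is gripped and lifted upright at crop (285,330), and the other objects haven't moved. I'll carry it over the ring, then measure both.

```bash
python3 -m handwheel '[[-13,40,0,0,0.4],[-28,82,0,0,0.4],[-43,126,0,0,0.4],[-58,170,0,0,0.4],[-73,214,0,0,0.4],[-88,258,0,0,0.4],[-103,302,0,0,0.4],[-116,340,0,0,0.4]]'; python3 -m handwheel '[[-10,25,0,0,0.4],[-14,34,0,0,0.4],[-14,34,0,0,0.4],[-14,34,0,0,0.4],[-14,34,0,0,0.4]]'; python3 - <<'E'
from h import *
s=sensors.get_state(); print(s["tcp_pos"],s["orientation"],s["joint_pos"])
for n in("scene","top"):
    c=imaging.read_camera(n); P=cloud(c); hsv=cv2.cvtColor(c["color"],cv2.COLOR_BGR2HSV)
    m=(np.hypot(P[...,0]-.583,P[...,1]-.085)<.04)&(P[...,2]>.17)&(P[...,2]<.235)&(hsv[...,2]>120)&(hsv[...,1]<60)
    q=P[m]; h=np.median(q[:,2]) if len(q) else 0; q=q[abs(q[:,2]-h)<.006]; print(n,len(q),h)
    if len(q)>10: print(cv2.minEnclosingCircle(q[:,:2].astype(np.float32)),np.linalg.lstsq(np.c_[q[:,:2]-q[:,:2].mean(0),np.ones(len(q))],q[:,2],rcond=None)[0])
    q=P[(np.hypot(P[...,0]-.583,P[...,1]-.085)<.045)&(P[...,2]>.066)&(P[...,2]<.079)]; print("ring",len(q),q.min(0),q.max(0)) if len(q) else 0
    if n=="scene": cv2.imwrite("pics/over.png",cv2.resize(c["color"][100:220,200:360],(800,600)))
E
```

```text
clock: 9.4
tcp_pos: [0.5666, 0.0538, 0.1463]
orientation: [-0.002, -0.002, 1.0, 0.0]
wrist_force: [0.3, -0.2, -2.9]
finger_gap: 0.0482
grip_force: 104.3
clock: 9.9
tcp_pos: [0.581, 0.0841, 0.1481]
orientation: [-0.001, -0.001, 1.0, -0.0]
wrist_force: [-0.6, 1.1, -2.8]
finger_gap: 0.0485
grip_force: 104.4
[0.58101038 0.08408804 0.14813881] [-7.08366484e-04 -7.42510784e-04  9.99999460e-01 -1.64811068e-04] [ 7.21317915e-03  3.58395120e-01 -2.67427964e-02  1.18707725e+00
 -3.20448011e-04  5.72838438e-03]
scene 137 0.21813386645189048
((0.5883707404136658, 0.0881819799542427), 0.023094946518540382) [ 0.03477674 -0.01041262  0.2182767 ]
ring 158 [0.54533837 0.0468178  0.06605476] [0.62130587 0.11927749 0.07677338]
top 68 0.21856346549682737
((0.5652497410774231, 0.08191605657339096), 0.012728191912174225) [ 0.01334458 -0.0022625   0.21853589]
ring 240 [0.54657785 0.0492519  0.06619121] [0.60806215 0.12112652 0.07535526]
```

View pics/over.png

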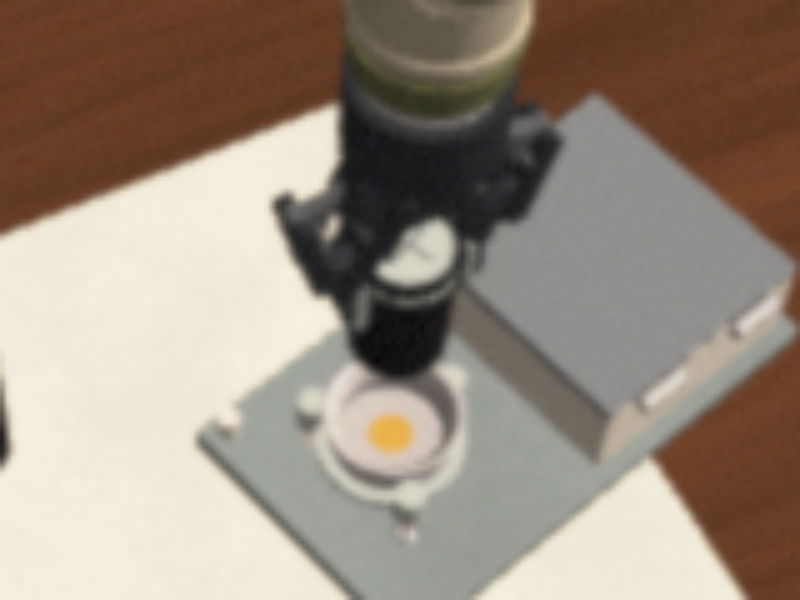

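The can hangs upright just behind and above the ring: can at crop (405,310), ring centre at (390,430). That fits being nearly overhead. I'll correct by 2 mm in x and 1 mm in y and lower it into the lead-in.

```bash
python3 -m handwheel '[[-2,1,20,0,0.4],[-2,1,40,0,0.4],[-2,1,58,0,0.4],[-2,1,66,0,0.4],[-2,1,72,0,0.4],[-2,1,72,0,0.4]]'; python3 - <<'E'
from h import *
from scipy.optimize import least_squares
s=sensors.get_state(); print(s["tcp_pos"],s["wrist_force"])
P=cloud(imaging.read_camera("scene")); m=(np.hypot(P[...,0]-.583,P[...,1]-.085)<.04)&(P[...,2]>.088)&(P[...,2]<.105)
q=P[m]; f=lambda c:np.hypot(q[:,0]-c[0],q[:,1]-c[1])-.025
r=least_squares(f,[.583,.085],loss="soft_l1",f_scale=.002); print(len(q),r.x,np.abs(f(r.x)).mean())
E
```

```text
clock: 10.6
tcp_pos: [0.5835, 0.0861, 0.0764]
orientation: [-0.0, -0.001, 1.0, 0.0]
wrist_force: [0.6, -0.5, -2.6]
finger_gap: 0.0483
grip_force: 104.3
[0.58349613 0.08607743 0.07644386] [ 0.61705507 -0.50937677 -2.55145375]
59 [0.58108699 0.08503632] 0.0008694466529457988
```

```bash
python3 -m handwheel '[[0,0,5,0,0.4],[0,0,9,0,0.4],[0,0,13,0,0.4],[0,0,13,0,0.4]]'; python3 -m handwheel '[[0,0,3,0,0.4],[0,0,6,0,0.4],[0,0,6,0,0.4],[0,0,6,0,0.4]]'
```

```text
clock: 11.05
tcp_pos: [0.5835, 0.0865, 0.0631]
orientation: [-0.0, -0.002, 1.0, -0.0]
wrist_force: [1.0, -0.9, -2.9]
finger_gap: 0.0483
grip_force: 104.3
clock: 11.45
tcp_pos: [0.5841, 0.0865, 0.0583]
orientation: [0.0, -0.002, 1.0, 0.0]
wrist_force: [-0.4, -0.9, 2.5]
finger_gap: 0.0484
grip_force: 104.1
```

```bash
python3 -m handwheel '[[0,0,4,0,0.4],[0,0,8,0,0.4],[0,0,11,0,0.4],[0,0,13,0,0.4],[0,0,13,0,0.4]]'; python3 -m handwheel '[[0,0,2,0,0.4],[0,0,4,0,0.4],[0,0,4,0,0.4],[0,0,4,0,0.4]]'
```

```text
clock: 11.95
tcp_pos: [0.5841, 0.0865, 0.0456]
orientation: [0.001, -0.002, 1.0, 0.0]
wrist_force: [-2.2, -0.8, 8.4]
finger_gap: 0.0485
grip_force: 105.9
clock: 12.35
tcp_pos: [0.5845, 0.0865, 0.0453]
orientation: [0.002, -0.002, 1.0, 0.0]
wrist_force: [-10.6, -1.4, 31.0]
finger_gap: 0.0486
grip_force: 107.9
```

```bash
python3 -m handwheel '[[0,0,-2,0,0.4],[0,0,-2,0,0.4],[0,0,-2,0,0.4]]'; python3 cov.py; python3 - <<'E'
from h import *
from scipy.optimize import least_squares
for n in("scene","top"):
    c=imaging.read_camera(n); P=cloud(c); d=np.hypot(P[...,0]-.583,P[...,1]-.085); V=c["color"].max(2)
    q=P[(d>.0335)&(d<.0375)&(P[...,2]>.03)&(P[...,2]<.085)]; print(n,"rim",np.percentile(q[:,2],[50,75,90,97]),len(q))
    q=P[(d<.024)&(V>120)&(P[...,2]>.09)&(P[...,2]<.14)]; print("top",len(q),np.median(q[:,2]) if len(q) else 0)
    if n=="scene":
        q=P[(d<.032)&(P[...,2]>.066)&(P[...,2]<.105)]; f=lambda c:np.hypot(q[:,0]-c[0],q[:,1]-c[1])-.025
        r=least_squares(f,[.583,.085],loss="soft_l1",f_scale=.002); print(len(q),r.x)
        cv2.imwrite("pics/fin.png",cv2.resize(c["color"][100:220,200:360],(800,600)))
E
```

```text
clock: 12.65
tcp_pos: [0.5843, 0.0865, 0.0454]
orientation: [0.001, -0.002, 1.0, 0.0]
wrist_force: [-6.9, -0.8, 20.1]
finger_gap: 0.0483
grip_force: 105.7
scene 1195 [-0.00058449  0.00399165  0.07276658] [0.06946871 0.07310736 0.07661568]
scene rim [0.04939687 0.05671799 0.05843964 0.05985266] 107
top 111 0.1155730022173358
143 [0.58186521 0.08558813]
top rim [0.05564029 0.057026   0.05822961 0.05889616] 148
top 12 0.11600089822316234Traceback (most recent call last):
  File "cov.py", line 8, in <module>
    print(n,q.sum(),s, np.percentile(P[...,2][q],[5,50,95]))
                       ~~~~~~~~~~~~~^^^^^^^^^^^^^^^^^^^^^^^
    return _quantile_unchecked(
        a, q, axis, out, overwrite_input, method, keepdims, weights)
    return _ureduce(a,
                    func=_quantile_ureduce_func,
    ...<5 lines>...
                    overwrite_input=overwrite_input,
                    method=method)
    r = func(a, **kwargs)
    result = _quantile(arr,
                       quantiles=q,
    ...<2 lines>...
                       out=out,
                       weights=wgt)
    slices_having_nans = np.isnan(arr[-1, ...])
                                  ~~~^^^^^^^^^
IndexError: index -1 is out of bounds for axis 0 with size 0
```

View pics/fin.png

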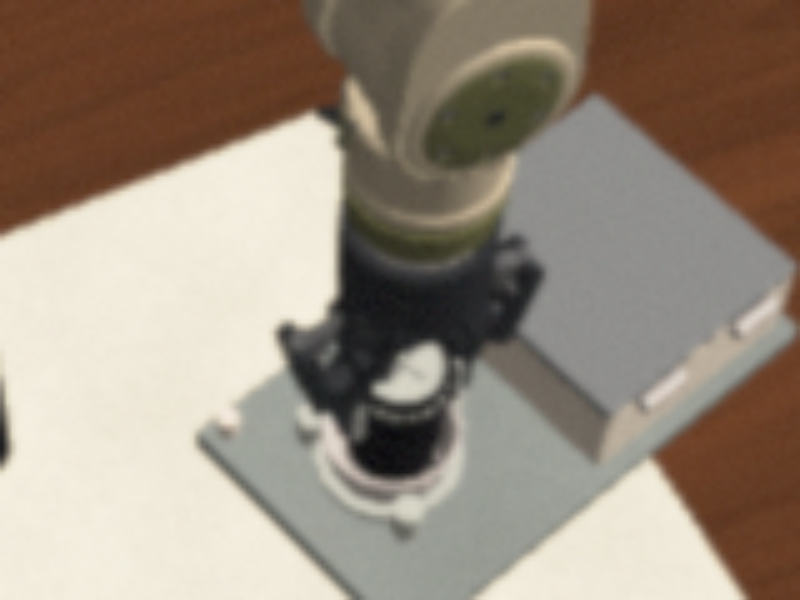

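The can stands upright in the ring at crop (405,440), still gripped. The rim measures 57 mm and the can's top 115.5 mm, so the cradle is fully down, and the cover is flat.

```bash
python3 -c "
from workcell import workorder; print(workorder.hand_in())"
```

```text
the job is handed in; nothing more can be done
None
```

I closed the cover, pressed the wide can fully down in the cradle and handed the job in with the gripper still holding it; the hand-in gave no pass/fail result.

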